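Sort the microscope parts after class

TASK

The lesson is over: sort the loose microscope parts into their trays. Stand both eyepieces in the square tray, both objectives in the long narrow tray and the condenser in the round dish, each upright the way up it is now, flat on the tray's floor, set down gently and not dropped. Leave the small reagent bottle and the conical flask standing where they are.

Things in the scene. Friction and masses are not known exactly. Their poses are not given: they have to be found in the camera images.
- eyepiece_a: widefield microscope eyepiece standing on its tube, stepped round body 52 mm tall: lower steel tube 30 mm diameter up to 22 mm, upper black plastic head 38 mm diameter from 22 to 48 mm (grip here), bevelled to 34 mm at the top; 60 to 130 g. Origin at the centre of the underside, z up through its axis. Belongs in the square tray (one of two alike)
- eyepiece_b: widefield microscope eyepiece standing on its tube, stepped round body 52 mm tall: lower steel tube 30 mm diameter up to 22 mm, upper black plastic head 38 mm diameter from 22 to 48 mm (grip here), bevelled to 34 mm at the top; 60 to 130 g. Origin at the centre of the underside, z up through its axis. Belongs in the square tray (one of two alike)
- objective_a: microscope objective lens standing nose up, slim all-steel round body 54 mm tall: straight barrel 25 mm diameter up to 42 mm (grip here), then a cone tapering to 12 mm at the top; 55 to 115 g. Origin at the centre of the underside, z up through its axis. Belongs in the narrow tray (one of two alike)
- objective_b: microscope objective lens standing nose up, slim all-steel round body 54 mm tall: straight barrel 25 mm diameter up to 42 mm (grip here), then a cone tapering to 12 mm at the top; 55 to 115 g. Origin at the centre of the underside, z up through its axis. Belongs in the narrow tray (one of two alike)
- condenser: microscope condenser, the widest of the loose parts, a squat dark round body 48 mm tall: foot 42 mm diameter up to 16 mm, black body 52 mm diameter from 16 to 42 mm (grip here), steel lens mount 30 mm diameter on top up to 48 mm; 90 to 185 g. Origin at the centre of the underside, z up through its axis. Belongs in the round dish
- square_tray: square shallow open tray of blue plastic, 130 x 130 mm outside, 14 mm high, walls 5 mm thick, floor 5 mm thick (inside 120 x 120 mm, 9 mm deep): for the two eyepieces, side by side. Fixed to the bench. Origin at the centre of its underside on the bench, z up; it stands at a yaw of up to 0.3 rad. Its x and y axes are parallel to the sides.
- narrow_tray: long narrow shallow open tray of blue plastic, 66 x 160 mm outside, 14 mm high, walls 5 mm thick, floor 5 mm thick (inside 56 x 150 mm, 9 mm deep): for the two objectives, one behind the other. Fixed to the bench. Origin at the centre of its underside on the bench, z up; it stands at a yaw of up to 0.3 rad. Its y axis runs along its length, x across.
- round_dish: round shallow open dish of blue plastic, 112 mm outside diameter, 14 mm high, wall 5 mm thick, floor 5 mm thick (inside diameter 102 mm, 9 mm deep): for the condenser. Fixed to the bench. Origin at the centre of its underside on the bench, z up; it stands at a yaw of up to 0.3 rad.
- reagent_bottle: small amber reagent bottle with a black cap, 28 mm diameter, 68 mm tall, standing among the loose parts. Bystander: leave it standing where it is. Origin at the centre of the underside, z up
- conical_flask: small stoppered greenish conical glass flask, 40 mm diameter at the foot narrowing to 22 mm at the top, 62 mm tall, standing among the loose parts. Bystander: leave it standing where it is. Origin at the centre of the underside, z up

How it is judged:
By the outcome, as a careful person would: the job done as asked, in the order asked, and still so for the second after the job is handed in, with the robot touching nothing.
It also fails if it takes over 128 s, if anything falls off the work surface, if the arm or the gripper's body presses on something with over 40 N, if the wrist force passes 120 N, or if a joint passes its speed limit or range.

ROBOT

A 7-joint arm with a two-finger parallel gripper is mounted at the origin on the work surface. World frame = base frame: x ahead of the robot, y to its left, z up, the work surface at z = 0. Lengths are in m, angles in rad, forces in N, time in s.
With the tool pointing down it reaches from about 0.4 to 0.85 m from the base axis. Payload 6.9 kg.
Tool frame: the origin (TCP) lies at the very end of the fingers, on their centre line; the grasp point (between the pads) lies 19 mm behind it; z points along the fingers, y is the direction in which the jaws open and shut (so a half turn about z gives the same grasp; the last joint's range is limited). The gripper opens to 85 mm and grips with 20 to 120 N. Pads are 22 mm wide; open, the fingers measure 114 mm over their backs; the gripper's body (76 mm by 85 mm) begins 54 mm behind the grasp point. The pads swing forward as they close: fully open they stand 13 mm farther back than shut.
Start: joints at [1.409, 0.507, -0.238, 1.5, 0.126, 1.149, -0.155], TCP at [0.165, -0.603, 0.231] pointing down, gripper open.
Joint ranges: [-3.08, 3.08], [-0.24, 2.05], [-1.43, 1.35], [0, 2.5], [-1.52, 4.66], [0.17, 1.96], [-2.89, 2.89]. Speed limits (rad/s): [2.39, 2.39, 3.14, 3.14, 3.14, 3.14, 3.14].

INTERFACE

Orientations are given as a unit quaternion [w, x, y, z].
In Python, from bench import robot gives the robot as it stands.
- The arm moves only by the tool step_arm, never from a script. Its argument "commands" is a list of rows, each an object with "translation": the shift along the tool's x, y, z in mm, a list of three; "rot": the turn, a rotation vector about the tool's x, y, z in degrees, a list of three; "jaw": the closure, from 0 (fully open) to 1 (shut). In form: [{"translation": [x, y, z], "rot": [rx, ry, rz], "jaw": jaw}, ...]. A call has 1 to 8 rows; each row shifts and turns the commanded pose from where the row before left it, along the tool's axes as they then stand; what a row does not reach is not made up. A row lasts 1/10 s, in which the tool goes at most 50 mm and 8.59 degrees, less where a joint would pass 70% of its speed; a pose out of reach is approached as far as the arm can. A call with a gripper value outside its range is refused whole. The fingers move at their own pace and stop on an object; "newtons" is the grip in N (left out, the last holds). Time passes only in rows, so rows that do not move let the fingers close. It gives the time, the measured TCP pose, the force and the opening at its end, in the units of the state.
- robot.observe(): the state, without advancing time (a new reading comes with each control period).
- robot.grab_frame(name): name is "scene" or "top"; returns a dict with "img" (400x640x3 uint8, red, green, blue), "z_map" (400x640 float32, m along the optical axis (not along the pixel's ray), 0 where there is no reading), "mtx" (3x3 intrinsics, pixels), "xyz" and "attitude" of the camera in the world. Camera axes: x right, y up, looking along -z (the intrinsics and any distortion apply to the point x, -y, -z); pixel columns grow to the right and rows downward; lengths in m; the calibration is good to about 2 mm. A picture is of the moment at which its call begins.
- robot.sign_off(): hands the job in, once; it reports no verdict.
The state is a dict: "clock": time; "qpos": joint angles; "qd": joint speeds; "joint_torque": joint torques, N m; "tool_pos": TCP position; "ee_rot": TCP orientation; "contact_force": force on the tool from outside, world axes, zero at the start; "torque": the same for the moment, N m; "gripper_width": opening from 0.0 (shut) to 1.0 (fully open).
Only numpy, scipy, OpenCV 4.12 (cv2) and the standard library are available. Lean on these libraries where they do the work, as an engineer would, in place of code of your own. Each camera call takes 0.05 s, during which the arm holds its last target. There are 200 camera calls.

## Working session

There is one attempt and no reset: what is moved stays moved. The work goes in short steps, Python scripts to look and compute and a tool call to move; the robot and the scene stay as the last step left them, time stands still between calls to the robot, and variables do not carry over. Pictures are saved under pics/ and viewed, about 12 in all and at most 16, crops included, and the job is handed in when it is done.

Besides the shell and the picture viewer there is one more tool, called after "Request:" as a command line: name --argument value ..., lists and objects as JSON in quotes. step_arm: Moves the arm, as the interface text tells. Its arguments: {"type":"object","properties":{"commands":{"type":"array","items":{"type":"object","properties":{"translation":{"type":"array","items":{"type":"number"}},"rot":{"type":"array","items":{"type":"number"}},"jaw":{"type":"number"}}}},"newtons":{"type":"number"}},"required":["commands"]}

```bash
ls; mkdir -p pics
python3 - <<'E'
from bench import robot
import cv2,numpy as np
s=robot.observe();print({k:np.round(v,3).tolist() for k,v in s.items()})
for n in("top","scene"):
    f=robot.grab_frame(n);cv2.imwrite(f"pics/{n}0.png",f["img"][:,:,::-1]);np.savez(f"{n}0.npz",**f);print(f["mtx"],f["xyz"],f["attitude"],f.keys())
E
```

```text
pics
{'clock': 0.0, 'qpos': [1.41, 0.508, -0.238, 1.501, 0.126, 1.149, -0.155], 'qd': [-0.001, -0.001, 0.001, -0.001, 0.0, -0.002, 0.0], 'joint_torque': [-0.0, -62.059, -2.187, -24.965, 0.013, 0.012, 0.0], 'tool_pos': [0.165, -0.602, 0.23], 'ee_rot': [-0.001, 0.991, 0.133, -0.0], 'contact_force': [0.002, -0.492, -0.032], 'torque': [-0.087, -0.011, 0.045], 'gripper_width': 1.001}
[[400.46557466   0.         320.0329469 ]
 [  0.         400.46557466 200.63352059]
 [  0.           0.           1.        ]] [ 0.37451165 -0.00701017  0.90243774] [ 0.7091763   0.04750482 -0.03888543 -0.70235332] dict_keys(['img', 'z_map', 'mtx', 'xyz', 'attitude'])
[[450.9737302    0.         314.84727576]
 [  0.         450.9737302  195.28879037]
 [  0.           0.           1.        ]] [ 1.01924806 -0.69961437  0.57990871] [0.83437305 0.4599594  0.15318633 0.26228403] dict_keys(['img', 'z_map', 'mtx', 'xyz', 'attitude'])
```

View pics/top0.png

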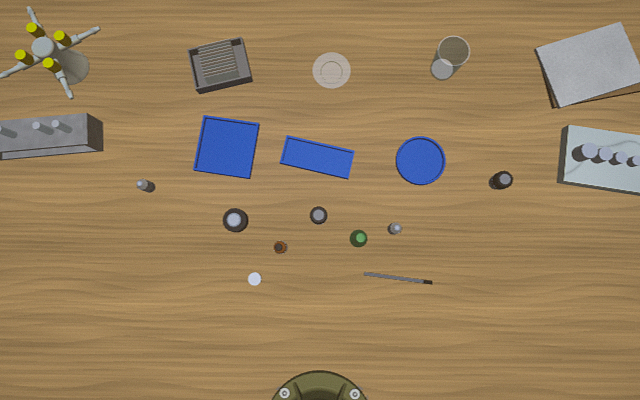

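View pics/scene0.png

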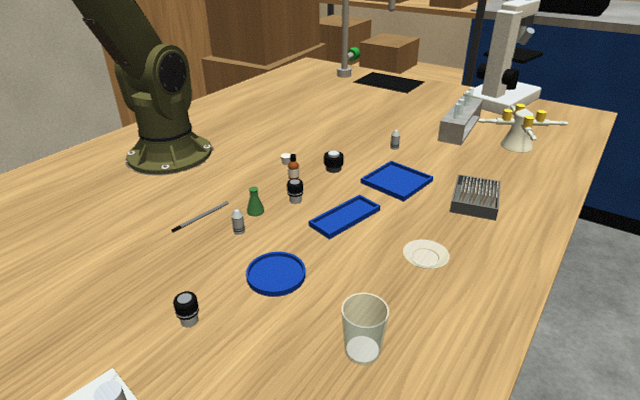

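The top view has +x up and +y left. It shows the condenser at (235,220), eyepieces at (318,215) and (502,180), and objectives at (145,185) and (395,229). The bottle is at (280,247), the flask at (358,238), and the blue trays are at (227,147), (317,157) and (420,160). The scene view agrees on what each one is. Next I'll measure their positions.

```bash
cat > h.py <<'E'
import numpy as np,cv2
from scipy.spatial.transform import Rotation as R
def cloud(f):
    z=f["z_map"].astype(float);K=f["mtx"];h,w=z.shape
    u,v=np.meshgrid(np.arange(w),np.arange(h))
    p=np.stack([(u-K[0,2])/K[0,0]*z,-(v-K[1,2])/K[1,1]*z,-z],-1)
    return p@R.from_quat(np.roll(f["attitude"],-1)).as_matrix().T+f["xyz"]
HT=dict(eye=.052,obj=.054,cond=.048)
def objs(f,seeds,rad=.045,zmin=.02):
    P=cloud(f);ok=f["z_map"]>0;out={}
    for n,(u,v) in seeds.items():
        c=P[v,u]
        m=ok&(np.hypot(P[...,0]-c[0],P[...,1]-c[1])<rad)&(P[...,2]>zmin)&(P[...,2]<.09)
        q=P[m]
        t=q[q[:,2]>np.percentile(q[:,2],97)-.004]
        (cx,cy),r=cv2.minEnclosingCircle(t[:,:2].astype(np.float32))
        out[n]=(np.round([cx,cy,r,*np.median(t[:,:2],0),t[:,2].mean()],4),len(t),len(q))
    return out
E
python3 - <<'E'
from h import *
f=dict(np.load("top0.npz"));P=cloud(f)
print("table",[P[v,u].round(4) for u,v in((320,320),(200,300),(500,300),(450,100))])
s=dict(cond=(235,220),eyeA=(318,215),eyeB=(502,180),objA=(145,185),objB=(395,229),bottle=(280,247),flask=(358,238))
for k,v in objs(f,s).items():print(k,v)
hsv=cv2.cvtColor(f["img"],cv2.COLOR_RGB2HSV)
m=((hsv[...,0]>105)&(hsv[...,0]<130)&(hsv[...,1]>150)).astype(np.uint8);m[:,:180]=0;m[:,460:]=0
n,l,st,c=cv2.connectedComponentsWithStats(m)
for i in range(1,n):
    if st[i,4]<500:continue
    for lo,hi in((.002,.009),(.0105,.02)):
        q=P[(l==i)&(P[...,2]>lo)&(P[...,2]<hi)]
        if len(q)<20: continue
        r=cv2.minAreaRect(q[:,:2].astype(np.float32)*1000);print(c[i].round(),len(q),r,np.median(q[:,2]),cv2.minEnclosingCircle(q[:,:2].astype(np.float32)*1000))
E
```

```text
table [array([ 0.2216,  0.0019, -0.002 ]), array([0.2617, 0.2674, 0.0008]), array([ 0.2692, -0.3929, -0.0015]), array([ 7.249e-01, -2.965e-01, -7.000e-04])]
cond (array([0.4378, 0.1883, 0.015 , 0.438 , 0.1877, 0.0488]), 136, 486)
eyeA (array([0.4501, 0.0073, 0.0179, 0.45  , 0.0058, 0.0524]), 172, 257)
eyeB (array([ 0.5298, -0.3905,  0.0182,  0.5294, -0.3914,  0.052 ]), 186, 320)
objA (array([0.5138, 0.3933, 0.0068, 0.5133, 0.3923, 0.0542]), 30, 145)
objB (array([ 0.4236, -0.1586,  0.0078,  0.424 , -0.1589,  0.0534]), 38, 122)
bottle (array([0.3796, 0.0893, 0.0071, 0.3794, 0.0897, 0.0678]), 37, 146)
flask (array([ 0.4015, -0.0823,  0.0102,  0.4019, -0.0826,  0.0616]), 68, 156)
[226. 147.] 2508 ((605.5789184570312, 219.63990783691406), (123.84349060058594, 125.69735717773438), 82.31305694580078) 0.004988437399123025 ((604.64208984375, 219.4695281982422), 87.37800598144531)
[226. 147.] 434 ((607.5318603515625, 220.36932373046875), (130.53375244140625, 130.0372772216797), 82.1459732055664) 0.013927685298408488 ((608.140625, 219.68576049804688), 90.69993591308594)
[317. 157.] 1445 ((583.040771484375, 12.715934753417969), (150.49002075195312, 61.2951545715332), 77.11466217041016) 0.004860236861431666 ((582.2379150390625, 12.899589538574219), 80.5864028930664)
[317. 157.] 360 ((584.9049682617188, 13.057365417480469), (157.50308227539062, 65.39743041992188), 77.03897857666016) 0.013756225764991026 ((585.3468627929688, 13.259260177612305), 83.93342590332031)
[420. 161.] 1403 ((577.6953735351562, -220.61090087890625), (101.0458755493164, 103.56719207763672), 43.3335075378418) 0.004660875032345135 ((578.537109375, -221.01551818847656), 54.088497161865234)
[420. 161.] 242 ((577.7840576171875, -221.6793975830078), (106.68220520019531, 108.32329559326172), 89.2313461303711) 0.013616416064047954 ((578.51220703125, -221.4522705078125), 55.13496017456055)
```

The heights and tray sizes match the specs to about 2 mm. With the jaws along world −10° throughout, the fingers clear the neighbouring parts and suit both trays. First I turn the tool by that amount in place.

Request:
step_arm --commands '[{"rot": [0,0,-8.1],"translation": [0,0,0],"jaw": 0},{"rot": [0,0,-8.1],"translation": [0,0,0],"jaw": 0},{"rot": [0,0,-8.1],"translation": [0,0,0],"jaw": 0},{"rot": [0,0,-8.1],"translation": [0,0,0],"jaw": 0},{"rot": [0,0,-8.1],"translation": [0,0,0],"jaw": 0},{"rot": [0,0,-8.1],"translation": [0,0,0],"jaw": 0},{"rot": [0,0,-8.1],"translation": [0,0,0],"jaw": 0},{"rot": [0,0,-8.1],"translation": [0,0,0],"jaw": 0}]' --newtons 40

```text
clock: 0.9
tool_pos: [0.1645, -0.6026, 0.2308]
ee_rot: [-0.0, 0.764, 0.646, 0.0]
contact_force: [-0.7, -0.1, 0.1]
gripper_width: 0.997
```

```bash
cat > go.py <<'E'
import sys,numpy as np
from bench import robot
from h import R
s=robot.observe();r=R.from_quat(np.roll(s["ee_rot"],-1));M=r.as_matrix()
print("t",round(s["clock"],2),"tcp",np.round(s["tool_pos"],4),"F",np.round(s["contact_force"],1),"w",round(s["gripper_width"],3),"q",np.round(s["qpos"],2))
print("jaw deg",np.degrees(np.arctan2(M[1,1],M[0,1])).round(2),"tilt",M[:2,2].round(4))
if len(sys.argv)>3: print("delta mm",(M.T@(np.array(sys.argv[1:4],float)-s["tool_pos"])*1000).round(1))
E
python3 go.py .5295 -.391 .12
```

```text
t 0.9 tcp [ 0.1645 -0.6026  0.2308] F [-0.7 -0.1  0.1] w 0.997 q [ 1.58  0.54 -0.53  1.5   0.29  1.18  0.84]
jaw deg -9.58 tilt [-0.0003  0.001 ]
delta mm [269.4 324.7 110.8]
```

Request:
step_arm --commands '[{"rot": [0,0,0],"translation": [27,32.5,11],"jaw": 0},{"rot": [0,0,0],"translation": [27,32.5,11],"jaw": 0},{"rot": [0,0,0],"translation": [27,32.5,11],"jaw": 0},{"rot": [0,0,0],"translation": [27,32.5,11],"jaw": 0},{"rot": [0,0,0],"translation": [27,32.5,11],"jaw": 0},{"rot": [0,0,0],"translation": [27,32.5,11],"jaw": 0},{"rot": [0,0,0],"translation": [27,32.5,11],"jaw": 0},{"rot": [0,0,0],"translation": [27,32.5,11],"jaw": 0}]'

```text
clock: 1.7
tool_pos: [0.4591, -0.4338, 0.1424]
ee_rot: [-0.0, 0.766, 0.643, -0.0]
contact_force: [0.8, -0.5, -1.2]
gripper_width: 1.003
```

Request:
step_arm --commands '[{"rot": [0,0,0],"translation": [27,32,11],"jaw": 0},{"rot": [0,0,0],"translation": [26,32,11],"jaw": 0},{"rot": [0,0,0],"translation": [0,0,0],"jaw": 0},{"rot": [0,0,0],"translation": [0,0,0],"jaw": 0},{"rot": [0,0,0],"translation": [0,0,0],"jaw": 0}]'

```text
clock: 2.2
tool_pos: [0.529, -0.3948, 0.121]
ee_rot: [-0.0, 0.766, 0.643, -0.001]
contact_force: [-1.2, -0.9, -0.1]
gripper_width: 1.002
```

```bash
python3 go.py .5295 -.391 .013
```

```text
t 2.2 tcp [ 0.529  -0.3948  0.121 ] F [-1.2 -0.9 -0.1] w 1.002 q [ 0.88  0.69 -0.49  1.54  0.36  1.01  0.12]
jaw deg -9.99 tilt [-0.0013 -0.0005]
delta mm [ 3.90e+00 -1.00e-01  1.08e+02]
```

Request:
step_arm --commands '[{"rot": [0,0,0],"translation": [4,0,25],"jaw": 0},{"rot": [0,0,0],"translation": [0,0,25],"jaw": 0},{"rot": [0,0,0],"translation": [0,0,20],"jaw": 0},{"rot": [0,0,0],"translation": [0,0,20],"jaw": 0},{"rot": [0,0,0],"translation": [0,0,10],"jaw": 0},{"rot": [0,0,0],"translation": [0,0,8],"jaw": 0},{"rot": [0,0,0],"translation": [0,0,0],"jaw": 0},{"rot": [0,0,0],"translation": [0,0,0],"jaw": 0}]'

```text
clock: 3.0
tool_pos: [0.5311, -0.3902, 0.014]
ee_rot: [0.0, 0.766, 0.643, 0.0]
contact_force: [-0.8, -0.2, 0.6]
gripper_width: 1.001
```

```bash
python3 go.py .5295 -.391 .013
python3 - <<'E'
from bench import robot
import cv2
a=robot.grab_frame("scene")["img"][220:370,100:300,::-1];b=robot.grab_frame("top")["img"][105:255,420:620,::-1]
cv2.imwrite("pics/g1.png",cv2.resize(cv2.hconcat([a,b]),None,fx=2,fy=2))
E
```

```text
t 3.0 tcp [ 0.5311 -0.3902  0.014 ] F [-0.8 -0.2  0.6] w 1.001 q [ 0.84  0.8  -0.43  1.63  0.44  0.8   0.05]
jaw deg -9.94 tilt [ 0.0008 -0.0006]
delta mm [-1.  -1.5  1. ]
```

View pics/g1.png

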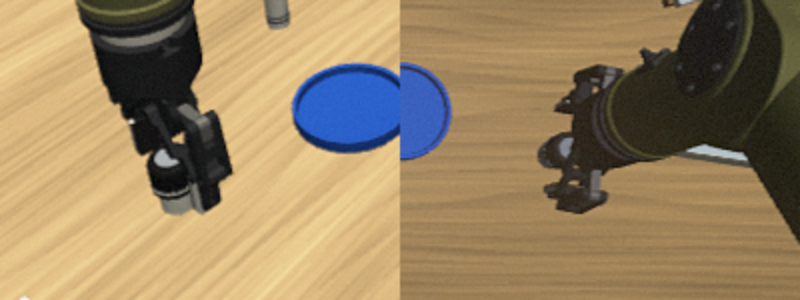

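The eyepiece head sits between the fingers, with the scene crop showing it at (170,180) near the fingertips' midpoint. I'll close and check.

Request:
step_arm --commands '[{"rot": [0,0,0],"translation": [-1,-1,0],"jaw": 0.3},{"rot": [0,0,0],"translation": [0,0,0],"jaw": 0.5},{"rot": [0,0,0],"translation": [0,0,0],"jaw": 1},{"rot": [0,0,0],"translation": [0,0,0],"jaw": 1},{"rot": [0,0,0],"translation": [0,0,0],"jaw": 1},{"rot": [0,0,0],"translation": [0,0,0],"jaw": 1},{"rot": [0,0,0],"translation": [0,0,0],"jaw": 1},{"rot": [0,0,0],"translation": [0,0,0],"jaw": 1}]' --newtons 40

```text
clock: 3.9
tool_pos: [0.5299, -0.3906, 0.0137]
ee_rot: [0.0, 0.766, 0.643, -0.0]
contact_force: [-1.1, 0.7, 5.0]
gripper_width: 0.433
```

```bash
python3 go.py .5295 -.391 .013
python3 - <<'E'
from bench import robot
import cv2
a=robot.grab_frame("scene")["img"][220:370,100:300,::-1];b=robot.grab_frame("top")["img"][105:255,420:620,::-1]
cv2.imwrite("pics/g2.png",cv2.resize(cv2.hconcat([a,b]),None,fx=2,fy=2))
E
```

```text
t 3.9 tcp [ 0.5299 -0.3906  0.0137] F [-1.1  0.7  5. ] w 0.433 q [ 0.85  0.8  -0.43  1.64  0.44  0.8   0.05]
jaw deg -9.92 tilt [ 0.0002 -0.0003]
delta mm [-0.4 -0.3  0.7]
```

View pics/g2.png

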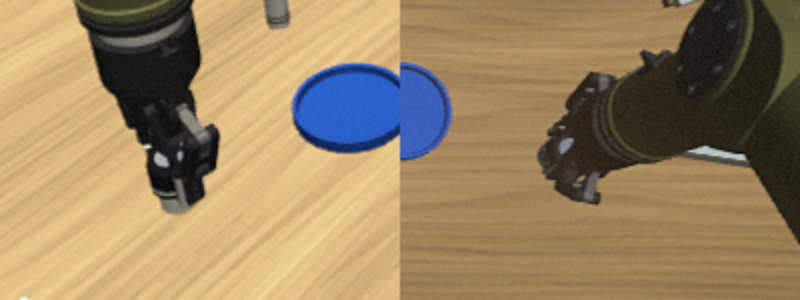

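The opening is 0.433 × 85 ≈ 37 mm on a 38 mm head, so the grip is good. Now I lift and carry.

Request:
step_arm --commands '[{"rot": [0,0,0],"translation": [0,0,-15],"jaw": 1},{"rot": [0,0,0],"translation": [0,0,-35],"jaw": 1},{"rot": [0,0,0],"translation": [0,0,-40],"jaw": 1},{"rot": [0,0,0],"translation": [20,-1,-10],"jaw": 1},{"rot": [0,0,0],"translation": [40,-2,0],"jaw": 1},{"rot": [0,0,0],"translation": [40,-2,0],"jaw": 1},{"rot": [0,0,0],"translation": [40,-2,0],"jaw": 1},{"rot": [0,0,0],"translation": [40,-2,0],"jaw": 1}]'

```text
clock: 4.8
tool_pos: [0.5517, -0.2094, 0.1136]
ee_rot: [-0.0, 0.765, 0.643, 0.0]
contact_force: [-0.1, 0.3, -0.1]
gripper_width: 0.431
```

Request:
step_arm --commands '[{"rot": [0,0,0],"translation": [40,-2,0],"jaw": 1},{"rot": [0,0,0],"translation": [40,-2,0],"jaw": 1},{"rot": [0,0,0],"translation": [40,-2,0],"jaw": 1},{"rot": [0,0,0],"translation": [40,-2,0],"jaw": 1},{"rot": [0,0,0],"translation": [40,-2,0],"jaw": 1},{"rot": [0,0,0],"translation": [40,-2,0],"jaw": 1},{"rot": [0,0,0],"translation": [40,-2,0],"jaw": 1},{"rot": [0,0,0],"translation": [40,-2,0],"jaw": 1}]'

```text
clock: 5.6
tool_pos: [0.5907, 0.1085, 0.1136]
ee_rot: [-0.0, 0.765, 0.644, 0.0]
contact_force: [1.2, -0.1, 0.2]
gripper_width: 0.428
```

Request:
step_arm --commands '[{"rot": [0,0,0],"translation": [40,-2,0],"jaw": 1},{"rot": [0,0,0],"translation": [40,-2,0],"jaw": 1},{"rot": [0,0,0],"translation": [40,-2,0],"jaw": 1},{"rot": [0,0,0],"translation": [20,-1,0],"jaw": 1},{"rot": [0,0,0],"translation": [0,0,0],"jaw": 1},{"rot": [0,0,0],"translation": [0,0,0],"jaw": 1},{"rot": [0,0,0],"translation": [0,0,0],"jaw": 1}]'

```text
clock: 6.3
tool_pos: [0.6084, 0.2438, 0.1132]
ee_rot: [0.0, 0.766, 0.643, -0.001]
contact_force: [-0.1, 0.3, -0.4]
gripper_width: 0.431
```

```bash
python3 go.py .611 .250 .0187
```

```text
t 6.3 tcp [0.6084 0.2438 0.1132] F [-0.1  0.3 -0.4] w 0.431 q [-0.16  0.68 -0.45  1.56  0.34  0.98 -0.89]
jaw deg -9.99 tilt [-0.0003 -0.0013]
delta mm [ 6.7  1.5 94.5]
```

Request:
step_arm --commands '[{"rot": [0,0,0],"translation": [6,1,25],"jaw": 1},{"rot": [0,0,0],"translation": [0,0,25],"jaw": 1},{"rot": [0,0,0],"translation": [0,0,20],"jaw": 1},{"rot": [0,0,0],"translation": [0,0,12],"jaw": 1},{"rot": [0,0,0],"translation": [0,0,5],"jaw": 1},{"rot": [0,0,0],"translation": [0,0,3],"jaw": 1},{"rot": [0,0,0],"translation": [0,0,0],"jaw": 1},{"rot": [0,0,0],"translation": [0,0,0],"jaw": 1}]'

```text
clock: 7.1
tool_pos: [0.611, 0.2513, 0.0242]
ee_rot: [0.0, 0.766, 0.643, 0.001]
contact_force: [0.2, 0.9, -1.3]
gripper_width: 0.431
```

```bash
python3 go.py .611 .250 .0187
```

```text
t 7.1 tcp [0.611  0.2513 0.0242] F [ 0.2  0.9 -1.3] w 0.431 q [-0.19  0.79 -0.41  1.62  0.4   0.81 -0.95]
jaw deg -9.92 tilt [0.0013 0.0006]
delta mm [-1.3  0.3  5.5]
```

Request:
step_arm --commands '[{"rot": [0,0,0],"translation": [0,0,1.5],"jaw": 1},{"rot": [0,0,0],"translation": [0,0,1.5],"jaw": 1},{"rot": [0,0,0],"translation": [0,0,1],"jaw": 1},{"rot": [0,0,0],"translation": [0,0,0.5],"jaw": 1},{"rot": [0,0,0],"translation": [0,0,0],"jaw": 1},{"rot": [0,0,0],"translation": [0,0,0],"jaw": 1}]'

```text
clock: 7.7
tool_pos: [0.6105, 0.2512, 0.0188]
ee_rot: [-0.0, 0.766, 0.643, 0.0]
contact_force: [-0.6, -0.0, -1.2]
gripper_width: 0.431
```

Request:
step_arm --commands '[{"rot": [0,0,0],"translation": [0,0,0.5],"jaw": 1},{"rot": [0,0,0],"translation": [0,0,0],"jaw": 1}]'

```text
clock: 7.9
tool_pos: [0.6105, 0.2512, 0.0187]
ee_rot: [0.0, 0.766, 0.643, 0.0]
contact_force: [-0.4, 0.1, 3.8]
gripper_width: 0.435
```

Request:
step_arm --commands '[{"rot": [0,0,0],"translation": [0,0,0.5],"jaw": 1},{"rot": [0,0,0],"translation": [0,0,0],"jaw": 1}]'

```text
clock: 8.1
tool_pos: [0.6105, 0.2512, 0.0187]
ee_rot: [0.0, 0.766, 0.643, 0.0]
contact_force: [-2.6, -1.4, 7.7]
gripper_width: 0.437
```

Contact shows at 4–8 N, so I release and lift.

Request:
step_arm --commands '[{"rot": [0,0,0],"translation": [0,0,0],"jaw": 0.5},{"rot": [0,0,0],"translation": [0,0,0],"jaw": 0.4},{"rot": [0,0,0],"translation": [0,0,0],"jaw": 0.25},{"rot": [0,0,0],"translation": [0,0,0],"jaw": 0.2},{"rot": [0,0,0],"translation": [0,0,-5],"jaw": 0.2},{"rot": [0,0,0],"translation": [0,0,-20],"jaw": 0.2},{"rot": [0,0,0],"translation": [0,0,-40],"jaw": 0},{"rot": [0,0,0],"translation": [0,0,-40],"jaw": 0}]'

```text
clock: 8.9
tool_pos: [0.6099, 0.251, 0.1236]
ee_rot: [-0.0, 0.766, 0.643, -0.001]
contact_force: [0.6, -0.3, -0.2]
gripper_width: 0.999
```

```bash
python3 go.py .450 .0065 .12
```

```text
t 8.9 tcp [0.6099 0.251  0.1236] F [ 0.6 -0.3 -0.2] w 0.999 q [-0.17  0.68 -0.46  1.54  0.34  1.   -0.89]
jaw deg -9.9 tilt [-0.0016 -0.0003]
delta mm [-268.3 -115.5    4. ]
```

Request:
step_arm --commands '[{"rot": [0,0,0],"translation": [-33.5,-14.5,0],"jaw": 0},{"rot": [0,0,0],"translation": [-33.5,-14.5,0],"jaw": 0},{"rot": [0,0,0],"translation": [-33.5,-14.5,0],"jaw": 0},{"rot": [0,0,0],"translation": [-33.5,-14.5,0],"jaw": 0},{"rot": [0,0,0],"translation": [-33.5,-14.5,0],"jaw": 0},{"rot": [0,0,0],"translation": [-33.5,-14.5,0],"jaw": 0},{"rot": [0,0,0],"translation": [-33.5,-14.5,0],"jaw": 0},{"rot": [0,0,0],"translation": [-33.5,-14.5,0],"jaw": 0}]'

```text
clock: 9.7
tool_pos: [0.4493, 0.006, 0.1232]
ee_rot: [0.0, 0.766, 0.643, 0.0]
contact_force: [0.8, -1.0, 0.3]
gripper_width: 1.001
```

Request:
step_arm --commands '[{"rot": [0,0,0],"translation": [0,0,0],"jaw": 0},{"rot": [0,0,0],"translation": [0,0,0],"jaw": 0},{"rot": [0,0,0],"translation": [0,0,0],"jaw": 0}]'

```text
clock: 10.0
tool_pos: [0.451, 0.008, 0.1233]
ee_rot: [0.0, 0.765, 0.644, 0.001]
contact_force: [-0.4, 0.9, -0.5]
gripper_width: 0.999
```

```bash
python3 go.py .450 .0065 .0137;python3 - <<'E'
from bench import robot
from h import *
f=robot.grab_frame("top")
cv2.imwrite("pics/t2.png",f["img"][:,:,::-1])
print(objs(f,dict(eyeB=(205,140)),zmin=.03))
E
```

```text
t 10.0 tcp [0.451  0.008  0.1233] F [-0.4  0.9 -0.5] w 0.999 q [ 0.3   0.41 -0.51  2.09  0.3   0.71 -0.58]
jaw deg -9.87 tilt [0.0016 0.0007]
delta mm [ -1.7  -0.9 109.6]
{'eyeB': (array([0.6096, 0.2487, 0.0183, 0.6104, 0.2485, 0.0577]), 168, 288)}
```

View pics/t2.png

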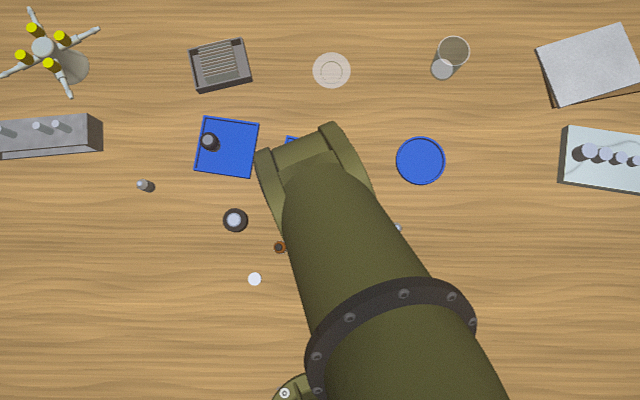

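The first eyepiece stands in the tray at pixel (209,142). Its top is at 57.7 mm, which matches 5 + 52. Next is the second eyepiece.

Request:
step_arm --commands '[{"rot": [0,0,0],"translation": [-1.5,-0.5,25],"jaw": 0},{"rot": [0,0,0],"translation": [0,0,25],"jaw": 0},{"rot": [0,0,0],"translation": [0,0,25],"jaw": 0},{"rot": [0,0,0],"translation": [0,0,20],"jaw": 0},{"rot": [0,0,0],"translation": [0,0,9],"jaw": 0},{"rot": [0,0,0],"translation": [0,0,5],"jaw": 0},{"rot": [0,0,0],"translation": [0,0,0],"jaw": 0},{"rot": [0,0,0],"translation": [0,0,0],"jaw": 0}]'

```text
clock: 10.85
tool_pos: [0.4499, 0.006, 0.0144]
ee_rot: [0.0, 0.765, 0.643, 0.0]
contact_force: [-0.1, 0.6, 0.7]
gripper_width: 0.997
```

Request:
step_arm --commands '[{"rot": [0,0,0],"translation": [0,0,0],"jaw": 0.3},{"rot": [0,0,0],"translation": [0,0,0],"jaw": 0.5},{"rot": [0,0,0],"translation": [0,0,0],"jaw": 1},{"rot": [0,0,0],"translation": [0,0,0],"jaw": 1},{"rot": [0,0,0],"translation": [0,0,0],"jaw": 1},{"rot": [0,0,0],"translation": [0,0,0],"jaw": 1},{"rot": [0,0,0],"translation": [0,0,0],"jaw": 1}]'

```text
clock: 11.55
tool_pos: [0.4495, 0.0056, 0.0143]
ee_rot: [0.0, 0.766, 0.643, 0.0]
contact_force: [-1.1, -0.3, 7.3]
gripper_width: 0.436
```

```bash
python3 go.py .603 .190 .1
```

```text
t 11.55 tcp [0.4495 0.0056 0.0143] F [-1.1 -0.3  7.3] w 0.436 q [ 0.17  0.59 -0.35  2.2   0.48  0.42 -0.74]
jaw deg -9.93 tilt [ 0.0008 -0.0003]
delta mm [208.1 119.5 -85.6]
```

Request:
step_arm --commands '[{"rot": [0,0,0],"translation": [0,0,-15],"jaw": 1},{"rot": [0,0,0],"translation": [0,0,-35],"jaw": 1},{"rot": [0,0,0],"translation": [0,0,-40],"jaw": 1},{"rot": [0,0,0],"translation": [18,10,-5],"jaw": 1},{"rot": [0,0,0],"translation": [35,20,0],"jaw": 1},{"rot": [0,0,0],"translation": [35,20,0],"jaw": 1},{"rot": [0,0,0],"translation": [35,20,0],"jaw": 1},{"rot": [0,0,0],"translation": [35,20,0],"jaw": 1}]'

```text
clock: 12.35
tool_pos: [0.5659, 0.1468, 0.1088]
ee_rot: [0.0, 0.766, 0.643, -0.0]
contact_force: [-0.1, -0.1, -1.3]
gripper_width: 0.434
```

Request:
step_arm --commands '[{"rot": [0,0,0],"translation": [35,20,0],"jaw": 1},{"rot": [0,0,0],"translation": [15,9.5,0],"jaw": 1},{"rot": [0,0,0],"translation": [0,0,0],"jaw": 1},{"rot": [0,0,0],"translation": [0,0,0],"jaw": 1},{"rot": [0,0,0],"translation": [0,0,0],"jaw": 1}]'

```text
clock: 12.85
tool_pos: [0.6021, 0.1883, 0.1086]
ee_rot: [0.0, 0.766, 0.643, -0.001]
contact_force: [-0.7, -0.6, -0.1]
gripper_width: 0.432
```

```bash
python3 go.py .603 .190 .0193
```

```text
t 12.85 tcp [0.6021 0.1883 0.1086] F [-0.7 -0.6 -0.1] w 0.432 q [-0.06  0.66 -0.47  1.64  0.35  0.93 -0.83]
jaw deg -9.98 tilt [-0.001  -0.0014]
delta mm [ 1.9  0.7 89.3]
```

Request:
step_arm --commands '[{"rot": [0,0,0],"translation": [1,0.5,25],"jaw": 1},{"rot": [0,0,0],"translation": [0,0,25],"jaw": 1},{"rot": [0,0,0],"translation": [0,0,20],"jaw": 1},{"rot": [0,0,0],"translation": [0,0,12],"jaw": 1},{"rot": [0,0,0],"translation": [0,0,3],"jaw": 1},{"rot": [0,0,0],"translation": [0,0,1.5],"jaw": 1},{"rot": [0,0,0],"translation": [0,0,1],"jaw": 1},{"rot": [0,0,0],"translation": [0,0,0],"jaw": 1}]'

```text
clock: 13.65
tool_pos: [0.6039, 0.1911, 0.0222]
ee_rot: [0.0, 0.766, 0.643, 0.001]
contact_force: [-0.0, 0.1, 0.2]
gripper_width: 0.435
```

Request:
step_arm --commands '[{"rot": [0,0,0],"translation": [0,0,0.5],"jaw": 1},{"rot": [0,0,0],"translation": [0,0,0],"jaw": 1}]'

```text
clock: 13.85
tool_pos: [0.6037, 0.191, 0.0212]
ee_rot: [0.0, 0.766, 0.643, 0.0]
contact_force: [0.7, -0.2, -0.9]
gripper_width: 0.431
```

Request:
step_arm --commands '[{"rot": [0,0,0],"translation": [0,0,0.5],"jaw": 1},{"rot": [0,0,0],"translation": [0,0,0],"jaw": 1}]'

```text
clock: 14.05
tool_pos: [0.6035, 0.1909, 0.0203]
ee_rot: [0.0, 0.766, 0.643, 0.0]
contact_force: [0.0, 0.4, -1.0]
gripper_width: 0.435
```

Request:
step_arm --commands '[{"rot": [0,0,0],"translation": [0,0,0.5],"jaw": 1},{"rot": [0,0,0],"translation": [0,0,0.5],"jaw": 1},{"rot": [0,0,0],"translation": [0,0,0],"jaw": 1}]'

```text
clock: 14.35
tool_pos: [0.6035, 0.191, 0.0195]
ee_rot: [0.0, 0.766, 0.643, 0.0]
contact_force: [-0.3, -0.4, 1.5]
gripper_width: 0.434
```

Request:
step_arm --commands '[{"rot": [0,0,0],"translation": [0,0,0.3],"jaw": 1},{"rot": [0,0,0],"translation": [0,0,0],"jaw": 1}]'

```text
clock: 14.55
tool_pos: [0.6035, 0.191, 0.0194]
ee_rot: [0.0, 0.766, 0.643, 0.0]
contact_force: [-0.9, -0.9, 5.0]
gripper_width: 0.433
```

Request:
step_arm --commands '[{"rot": [0,0,0],"translation": [0,0,0],"jaw": 0.5},{"rot": [0,0,0],"translation": [0,0,0],"jaw": 0.4},{"rot": [0,0,0],"translation": [0,0,0],"jaw": 0.25},{"rot": [0,0,0],"translation": [0,0,0],"jaw": 0.2},{"rot": [0,0,0],"translation": [0,0,-5],"jaw": 0.2},{"rot": [0,0,0],"translation": [0,0,-20],"jaw": 0.2},{"rot": [0,0,0],"translation": [0,0,-40],"jaw": 0},{"rot": [0,0,0],"translation": [0,0,-40],"jaw": 0}]'

```text
clock: 15.35
tool_pos: [0.6029, 0.1908, 0.1249]
ee_rot: [-0.0, 0.765, 0.643, -0.001]
contact_force: [1.4, -0.3, 0.2]
gripper_width: 1.003
```

Request:
step_arm --commands '[{"rot": [0,0,0],"translation": [36.5,-25,0],"jaw": 0},{"rot": [0,0,0],"translation": [36.5,-25,0],"jaw": 0},{"rot": [0,0,0],"translation": [36.5,-25,0],"jaw": 0},{"rot": [0,0,0],"translation": [36.5,-25,0],"jaw": 0},{"rot": [0,0,0],"translation": [36.5,-25,0],"jaw": 0},{"rot": [0,0,0],"translation": [0,0,0],"jaw": 0},{"rot": [0,0,0],"translation": [0,0,0],"jaw": 0},{"rot": [0,0,0],"translation": [0,0,0],"jaw": 0}]'

```text
clock: 16.15
tool_pos: [0.5125, 0.391, 0.124]
ee_rot: [0.001, 0.766, 0.643, -0.0]
contact_force: [0.5, -0.0, -0.2]
gripper_width: 0.999
```

```bash
python3 go.py .5135 .393 .012
```

```text
t 16.15 tcp [0.5125 0.391  0.124 ] F [ 0.5 -0.  -0.2] w 0.999 q [-0.42  0.66 -0.46  1.58  0.34  0.98 -1.16]
jaw deg -9.98 tilt [ 0.0005 -0.0011]
delta mm [  2.3   0.5 112. ]
```

Request:
step_arm --commands '[{"rot": [0,0,0],"translation": [1.5,0.5,25],"jaw": 0},{"rot": [0,0,0],"translation": [0,0,25],"jaw": 0},{"rot": [0,0,0],"translation": [0,0,25],"jaw": 0},{"rot": [0,0,0],"translation": [0,0,20],"jaw": 0},{"rot": [0,0,0],"translation": [0,0,11],"jaw": 0},{"rot": [0,0,0],"translation": [0,0,5],"jaw": 0},{"rot": [0,0,0],"translation": [0,0,0],"jaw": 0},{"rot": [0,0,0],"translation": [0,0,0],"jaw": 0}]'

```text
clock: 16.95
tool_pos: [0.5132, 0.3938, 0.0139]
ee_rot: [0.0, 0.766, 0.643, 0.001]
contact_force: [0.6, 0.3, -0.2]
gripper_width: 0.998
```

Request:
step_arm --commands '[{"rot": [0,0,0],"translation": [0,0,0],"jaw": 0.3},{"rot": [0,0,0],"translation": [0,0,0],"jaw": 0.5},{"rot": [0,0,0],"translation": [0,0,0],"jaw": 0.65},{"rot": [0,0,0],"translation": [0,0,0],"jaw": 1},{"rot": [0,0,0],"translation": [0,0,0],"jaw": 1},{"rot": [0,0,0],"translation": [0,0,0],"jaw": 1},{"rot": [0,0,0],"translation": [0,0,0],"jaw": 1},{"rot": [0,0,0],"translation": [0,0,0],"jaw": 1}]'

```text
clock: 17.75
tool_pos: [0.5127, 0.3938, 0.0133]
ee_rot: [-0.0, 0.766, 0.643, 0.0]
contact_force: [-0.3, -1.2, 4.7]
gripper_width: 0.276
```

```bash
python3 go.py .5925 .047 .11
```

```text
t 17.75 tcp [0.5127 0.3938 0.0133] F [-0.3 -1.2  4.7] w 0.276 q [-0.46  0.79 -0.41  1.67  0.41  0.77 -1.23]
jaw deg -9.92 tilt [0.0003 0.0003]
delta mm [-327.8  138.4  -96.8]
```

Request:
step_arm --commands '[{"rot": [0,0,0],"translation": [0,0,-15],"jaw": 1},{"rot": [0,0,0],"translation": [0,0,-35],"jaw": 1},{"rot": [0,0,0],"translation": [0,0,-40],"jaw": 1},{"rot": [0,0,0],"translation": [0,0,-10],"jaw": 1},{"rot": [0,0,0],"translation": [-18,8.4,0],"jaw": 1},{"rot": [0,0,0],"translation": [-35,15,0],"jaw": 1},{"rot": [0,0,0],"translation": [-35,15,0],"jaw": 1},{"rot": [0,0,0],"translation": [-35,15,0],"jaw": 1}]'

```text
clock: 18.55
tool_pos: [0.5438, 0.2618, 0.113]
ee_rot: [0.0, 0.765, 0.644, -0.0]
contact_force: [0.3, 0.3, -0.4]
gripper_width: 0.273
```

Request:
step_arm --commands '[{"rot": [0,0,0],"translation": [-35,15,0],"jaw": 1},{"rot": [0,0,0],"translation": [-35,15,0],"jaw": 1},{"rot": [0,0,0],"translation": [-35,15,0],"jaw": 1},{"rot": [0,0,0],"translation": [-35,15,0],"jaw": 1},{"rot": [0,0,0],"translation": [-35,15,0],"jaw": 1},{"rot": [0,0,0],"translation": [-30,10,0],"jaw": 1},{"rot": [0,0,0],"translation": [0,0,0],"jaw": 1},{"rot": [0,0,0],"translation": [0,0,0],"jaw": 1}]'

```text
clock: 19.35
tool_pos: [0.5922, 0.0458, 0.1129]
ee_rot: [-0.0, 0.766, 0.643, -0.0]
contact_force: [-0.1, 1.0, -0.6]
gripper_width: 0.276
```

```bash
python3 go.py .593 .047 .0183
```

```text
t 19.35 tcp [0.5922 0.0458 0.1129] F [-0.1  1.  -0.6] w 0.276 q [ 0.19  0.61 -0.49  1.74  0.35  0.89 -0.63]
jaw deg -10.04 tilt [-0.0006  0.0001]
delta mm [ 1.4  0.7 94.6]
```

Request:
step_arm --commands '[{"rot": [0,0,0],"translation": [1,0.5,25],"jaw": 1},{"rot": [0,0,0],"translation": [0,0,25],"jaw": 1},{"rot": [0,0,0],"translation": [0,0,22],"jaw": 1},{"rot": [0,0,0],"translation": [0,0,12],"jaw": 1},{"rot": [0,0,0],"translation": [0,0,5],"jaw": 1},{"rot": [0,0,0],"translation": [0,0,2],"jaw": 1},{"rot": [0,0,0],"translation": [0,0,1],"jaw": 1},{"rot": [0,0,0],"translation": [0,0,0],"jaw": 1}]'

```text
clock: 20.15
tool_pos: [0.5936, 0.0478, 0.0218]
ee_rot: [0.0, 0.766, 0.643, 0.001]
contact_force: [-0.6, 0.2, -0.7]
gripper_width: 0.276
```

Request:
step_arm --commands '[{"rot": [0,0,0],"translation": [0,0,0.5],"jaw": 1},{"rot": [0,0,0],"translation": [0,0,0.5],"jaw": 1},{"rot": [0,0,0],"translation": [0,0,0],"jaw": 1}]'

```text
clock: 20.45
tool_pos: [0.5931, 0.0475, 0.0202]
ee_rot: [0.0, 0.766, 0.643, 0.0]
contact_force: [-1.1, -1.0, -0.7]
gripper_width: 0.273
```

Request:
step_arm --commands '[{"rot": [0,0,0],"translation": [0,0,0.5],"jaw": 1},{"rot": [0,0,0],"translation": [0,0,0],"jaw": 1}]'

```text
clock: 20.65
tool_pos: [0.593, 0.0476, 0.0195]
ee_rot: [-0.0, 0.766, 0.643, 0.0]
contact_force: [0.2, 0.4, -1.1]
gripper_width: 0.276
```

Request:
step_arm --commands '[{"rot": [0,0,0],"translation": [0,0,0.5],"jaw": 1},{"rot": [0,0,0],"translation": [0,0,0.5],"jaw": 1},{"rot": [0,0,0],"translation": [0,0,0],"jaw": 1}]'

```text
clock: 20.95
tool_pos: [0.593, 0.0476, 0.0184]
ee_rot: [-0.0, 0.766, 0.643, -0.0]
contact_force: [-0.8, 0.1, -1.3]
gripper_width: 0.278
```

Request:
step_arm --commands '[{"rot": [0,0,0],"translation": [0,0,0.3],"jaw": 1},{"rot": [0,0,0],"translation": [0,0,0],"jaw": 1}]'

```text
clock: 21.15
tool_pos: [0.5931, 0.0476, 0.0183]
ee_rot: [0.0, 0.766, 0.643, 0.0]
contact_force: [-0.4, -0.4, 1.1]
gripper_width: 0.273
```

Request:
step_arm --commands '[{"rot": [0,0,0],"translation": [0,0,0.2],"jaw": 1},{"rot": [0,0,0],"translation": [0,0,0],"jaw": 0.65},{"rot": [0,0,0],"translation": [0,0,0],"jaw": 0.5},{"rot": [0,0,0],"translation": [0,0,0],"jaw": 0.4},{"rot": [0,0,0],"translation": [0,0,-5],"jaw": 0.35},{"rot": [0,0,0],"translation": [0,0,-20],"jaw": 0.3},{"rot": [0,0,0],"translation": [0,0,-40],"jaw": 0},{"rot": [0,0,0],"translation": [0,0,-40],"jaw": 0}]'

```text
clock: 21.95
tool_pos: [0.5924, 0.0476, 0.1239]
ee_rot: [-0.001, 0.765, 0.643, -0.001]
contact_force: [0.4, 0.7, -0.0]
gripper_width: 0.994
```

Request:
step_arm --commands '[{"rot": [0,0,0],"translation": [-33,-18.5,0],"jaw": 0},{"rot": [0,0,0],"translation": [-33,-18.5,0],"jaw": 0},{"rot": [0,0,0],"translation": [-33,-18.5,0],"jaw": 0},{"rot": [0,0,0],"translation": [-33,-18.5,0],"jaw": 0},{"rot": [0,0,0],"translation": [-33,-18.5,0],"jaw": 0},{"rot": [0,0,0],"translation": [-33,-18.5,0],"jaw": 0},{"rot": [0,0,0],"translation": [-33,-18.5,0],"jaw": 0},{"rot": [0,0,0],"translation": [0,0,0],"jaw": 0}]'

```text
clock: 22.75
tool_pos: [0.4217, -0.162, 0.1229]
ee_rot: [-0.0, 0.768, 0.641, -0.002]
contact_force: [0.7, 0.4, 0.2]
gripper_width: 0.997
```

Request:
step_arm --commands '[{"rot": [0,0,0],"translation": [0,0,0],"jaw": 0},{"rot": [0,0,0],"translation": [0,0,0],"jaw": 0}]'

```text
clock: 22.95
tool_pos: [0.4266, -0.1569, 0.1234]
ee_rot: [0.0, 0.765, 0.644, 0.001]
contact_force: [0.6, -0.6, 0.1]
gripper_width: 0.997
```

```bash
python3 go.py .424 -.1588 .0125;python3 - <<'E'
from bench import robot
from h import *
f=robot.grab_frame("top")
cv2.imwrite("pics/t3.png",f["img"][90:300,100:460,::-1].repeat(2,0).repeat(2,1))
g=robot.grab_frame("scene");cv2.imwrite("pics/s3.png",g["img"][:,:,::-1])
E
```

```text
t 22.95 tcp [ 0.4266 -0.1569  0.1234] F [ 0.6 -0.6  0.1] w 0.997 q [ 0.68  0.42 -0.53  2.08  0.31  0.72 -0.22]
jaw deg -9.86 tilt [0.0013 0.0003]
delta mm [ -2.4  -2.4 110.9]
```

View pics/s3.png

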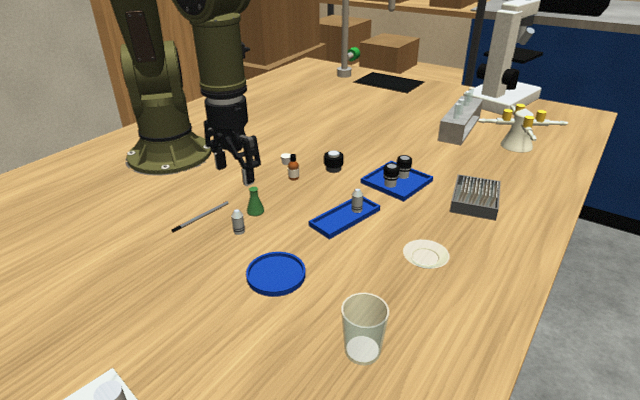

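View pics/t3.png

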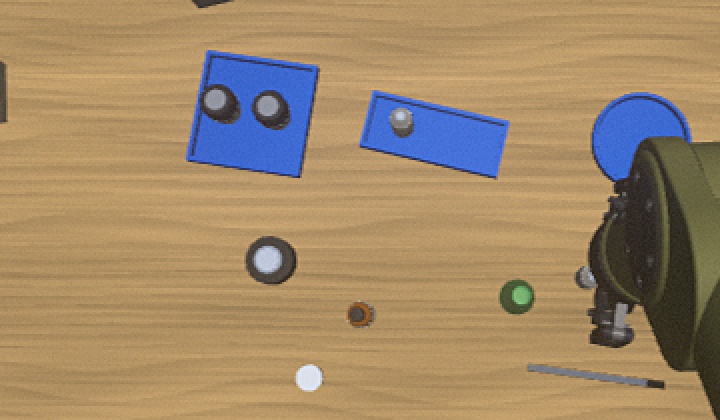

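Both eyepieces and the first objective stand upright in their trays, and the bottle and flask haven't moved. Crop pixels are (220,102), (270,107) and (402,122). I'll now go down on the second objective.

Request:
step_arm --commands '[{"rot": [0,0,0],"translation": [-1,-1,25],"jaw": 0},{"rot": [0,0,0],"translation": [0,0,25],"jaw": 0},{"rot": [0,0,0],"translation": [0,0,25],"jaw": 0},{"rot": [0,0,0],"translation": [0,0,20],"jaw": 0},{"rot": [0,0,0],"translation": [0,0,10],"jaw": 0},{"rot": [0,0,0],"translation": [0,0,5],"jaw": 0},{"rot": [0,0,0],"translation": [0,0,0],"jaw": 0},{"rot": [0,0,0],"translation": [0,0,0],"jaw": 0}]'

```text
clock: 23.85
tool_pos: [0.4251, -0.1584, 0.0136]
ee_rot: [0.0, 0.765, 0.644, 0.0]
contact_force: [-0.3, 0.5, 0.8]
gripper_width: 1.0
```

```bash
python3 go.py .424 -.1588 .0125
```

```text
t 23.85 tcp [ 0.4251 -0.1584  0.0136] F [-0.3  0.5  0.8] w 1.0 q [ 0.55  0.59 -0.37  2.19  0.5   0.43 -0.39]
jaw deg -9.89 tilt [ 0.001  -0.0003]
delta mm [-0.6 -1.   1.1]
```

Request:
step_arm --commands '[{"rot": [0,0,0],"translation": [0,-0.5,0],"jaw": 0.3},{"rot": [0,0,0],"translation": [0,0,0],"jaw": 0.5},{"rot": [0,0,0],"translation": [0,0,0],"jaw": 0.65},{"rot": [0,0,0],"translation": [0,0,0],"jaw": 1},{"rot": [0,0,0],"translation": [0,0,0],"jaw": 1},{"rot": [0,0,0],"translation": [0,0,0],"jaw": 1},{"rot": [0,0,0],"translation": [0,0,0],"jaw": 1},{"rot": [0,0,0],"translation": [0,0,0],"jaw": 1}]'

```text
clock: 24.65
tool_pos: [0.4241, -0.1585, 0.0132]
ee_rot: [0.0, 0.766, 0.643, -0.0]
contact_force: [-2.0, -0.7, 6.2]
gripper_width: 0.28
```

```bash
python3 go.py .577 -.021 .11
```

```text
t 24.65 tcp [ 0.4241 -0.1585  0.0132] F [-2.  -0.7  6.2] w 0.28 q [ 0.55  0.59 -0.37  2.19  0.5   0.43 -0.39]
jaw deg -9.92 tilt [ 0.0002 -0.0003]
delta mm [161.8 126.9 -96.8]
```

Request:
step_arm --commands '[{"rot": [0,0,0],"translation": [0,0,-15],"jaw": 1},{"rot": [0,0,0],"translation": [0,0,-35],"jaw": 1},{"rot": [0,0,0],"translation": [0,0,-40],"jaw": 1},{"rot": [0,0,0],"translation": [0,0,-7],"jaw": 1},{"rot": [0,0,0],"translation": [16,13,0],"jaw": 1},{"rot": [0,0,0],"translation": [32,25,0],"jaw": 1},{"rot": [0,0,0],"translation": [32,25,0],"jaw": 1},{"rot": [0,0,0],"translation": [32,25,0],"jaw": 1}]'

```text
clock: 25.45
tool_pos: [0.5306, -0.0625, 0.1092]
ee_rot: [-0.0, 0.766, 0.643, -0.0]
contact_force: [-0.3, -0.0, -1.2]
gripper_width: 0.279
```

Request:
step_arm --commands '[{"rot": [0,0,0],"translation": [32,25,0],"jaw": 1},{"rot": [0,0,0],"translation": [17,14,0],"jaw": 1},{"rot": [0,0,0],"translation": [0,0,0],"jaw": 1},{"rot": [0,0,0],"translation": [0,0,0],"jaw": 1},{"rot": [0,0,0],"translation": [0,0,0],"jaw": 1}]'

```text
clock: 25.95
tool_pos: [0.5757, -0.0229, 0.1093]
ee_rot: [-0.0, 0.766, 0.643, -0.001]
contact_force: [0.5, -0.2, -1.3]
gripper_width: 0.271
```

```bash
python3 go.py .577 -.021 .0182
```

```text
t 25.95 tcp [ 0.5757 -0.0229  0.1093] F [ 0.5 -0.2 -1.3] w 0.271 q [ 0.31  0.59 -0.5   1.79  0.36  0.86 -0.53]
jaw deg -9.98 tilt [-0.0019 -0.001 ]
delta mm [ 2.2  1.1 91.1]
```

Request:
step_arm --commands '[{"rot": [0,0,0],"translation": [1,0.5,25],"jaw": 1},{"rot": [0,0,0],"translation": [0,0,25],"jaw": 1},{"rot": [0,0,0],"translation": [0,0,20],"jaw": 1},{"rot": [0,0,0],"translation": [0,0,12],"jaw": 1},{"rot": [0,0,0],"translation": [0,0,4],"jaw": 1},{"rot": [0,0,0],"translation": [0,0,2],"jaw": 1},{"rot": [0,0,0],"translation": [0,0,1],"jaw": 1},{"rot": [0,0,0],"translation": [0,0,0],"jaw": 1}]'

```text
clock: 26.75
tool_pos: [0.578, -0.0208, 0.0217]
ee_rot: [0.0, 0.766, 0.643, 0.0]
contact_force: [-0.6, 0.6, -1.6]
gripper_width: 0.271
```

Request:
step_arm --commands '[{"rot": [0,0,0],"translation": [0,0,0.5],"jaw": 1},{"rot": [0,0,0],"translation": [0,0,0.5],"jaw": 1},{"rot": [0,0,0],"translation": [0,0,0],"jaw": 1}]'

```text
clock: 27.05
tool_pos: [0.5776, -0.0207, 0.0202]
ee_rot: [0.0, 0.766, 0.643, 0.0]
contact_force: [-0.3, -0.3, -1.3]
gripper_width: 0.269
```

Request:
step_arm --commands '[{"rot": [0,0,0],"translation": [0,0,0.5],"jaw": 1},{"rot": [0,0,0],"translation": [0,0,0],"jaw": 1},{"rot": [0,0,0],"translation": [0,0,0],"jaw": 1}]'

```text
clock: 27.35
tool_pos: [0.5775, -0.0208, 0.0195]
ee_rot: [-0.0, 0.766, 0.643, -0.0]
contact_force: [0.5, -0.6, -0.9]
gripper_width: 0.273
```

Request:
step_arm --commands '[{"rot": [0,0,0],"translation": [0,0,0.5],"jaw": 1},{"rot": [0,0,0],"translation": [0,0,0.5],"jaw": 1},{"rot": [0,0,0],"translation": [0,0,0.3],"jaw": 1},{"rot": [0,0,0],"translation": [0,0,0],"jaw": 1}]'

```text
clock: 27.75
tool_pos: [0.5775, -0.0207, 0.0183]
ee_rot: [0.0, 0.766, 0.643, 0.0]
contact_force: [-0.7, -0.1, 1.6]
gripper_width: 0.272
```

Request:
step_arm --commands '[{"rot": [0,0,0],"translation": [0,0,0.2],"jaw": 1},{"rot": [0,0,0],"translation": [0,0,0],"jaw": 1}]'

```text
clock: 27.95
tool_pos: [0.5776, -0.0207, 0.0183]
ee_rot: [0.0, 0.766, 0.643, 0.0]
contact_force: [-1.7, -0.1, 5.3]
gripper_width: 0.276
```

Request:
step_arm --commands '[{"rot": [0,0,0],"translation": [0,0,0],"jaw": 0.65},{"rot": [0,0,0],"translation": [0,0,0],"jaw": 0.5},{"rot": [0,0,0],"translation": [0,0,0],"jaw": 0.4},{"rot": [0,0,0],"translation": [0,0,-5],"jaw": 0.35},{"rot": [0,0,0],"translation": [0,0,-20],"jaw": 0.3},{"rot": [0,0,0],"translation": [0,0,-40],"jaw": 0},{"rot": [0,0,0],"translation": [0,0,-40],"jaw": 0},{"rot": [0,0,0],"translation": [0,0,0],"jaw": 0}]'

```text
clock: 28.75
tool_pos: [0.5806, -0.0201, 0.1285]
ee_rot: [0.003, 0.766, 0.643, 0.004]
contact_force: [0.7, -0.0, 0.6]
gripper_width: 1.002
```

Request:
step_arm --commands '[{"rot": [0,0,0],"translation": [30,-29,0],"jaw": 0},{"rot": [0,0,0],"translation": [30,-29,0],"jaw": 0},{"rot": [0,0,0],"translation": [30,-29,0],"jaw": 0},{"rot": [0,0,0],"translation": [30,-29,0],"jaw": 0},{"rot": [0,0,0],"translation": [30,-29,0],"jaw": 0},{"rot": [0,0,0],"translation": [30,-29,0],"jaw": 0},{"rot": [0,0,0],"translation": [0,0,0],"jaw": 0},{"rot": [0,0,0],"translation": [0,0,0],"jaw": 0}]'

```text
clock: 29.55
tool_pos: [0.4367, 0.1872, 0.1231]
ee_rot: [0.0, 0.765, 0.644, 0.0]
contact_force: [0.9, 0.5, 0.3]
gripper_width: 0.999
```

Request:
step_arm --commands '[{"rot": [0,0,0],"translation": [0,0,0],"jaw": 0}]'

```text
clock: 29.65
tool_pos: [0.4377, 0.1855, 0.1228]
ee_rot: [0.0, 0.766, 0.643, -0.0]
contact_force: [-0.3, -0.4, 0.7]
gripper_width: 1.002
```

```bash
python3 go.py .438 .188 .008;python3 - <<'E'
from bench import robot
from h import *
g=robot.grab_frame("scene");cv2.imwrite("pics/s4.png",g["img"][90:290,200:480,::-1].repeat(2,0).repeat(2,1))
E
```

```text
t 29.65 tcp [0.4377 0.1855 0.1228] F [-0.3 -0.4  0.7] w 1.002 q [-0.08  0.44 -0.53  2.03  0.32  0.75 -0.98]
jaw deg -9.99 tilt [ 0.0001 -0.0007]
delta mm [  2.6  -0.2 114.8]
```

View pics/s4.png

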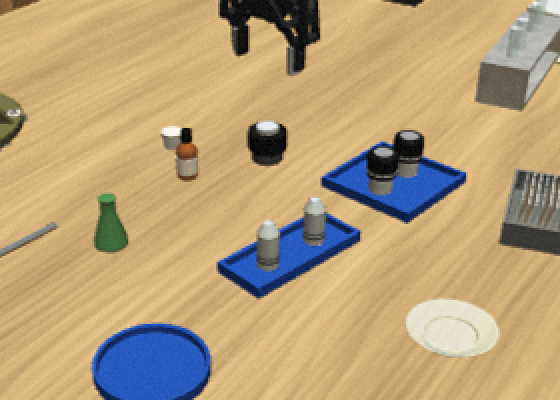

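All four parts stand upright in their trays, and the objectives are at crop pixels (268,245) and (314,222). Now the condenser at (267,142).

Request:
step_arm --commands '[{"rot": [0,0,0],"translation": [2,0,25],"jaw": 0},{"rot": [0,0,0],"translation": [0,0,25],"jaw": 0},{"rot": [0,0,0],"translation": [0,0,25],"jaw": 0},{"rot": [0,0,0],"translation": [0,0,20],"jaw": 0},{"rot": [0,0,0],"translation": [0,0,13],"jaw": 0},{"rot": [0,0,0],"translation": [0,0,6],"jaw": 0},{"rot": [0,0,0],"translation": [0,0,0],"jaw": 0},{"rot": [0,0,0],"translation": [0,0,0],"jaw": 0}]'

```text
clock: 30.5
tool_pos: [0.438, 0.1881, 0.0093]
ee_rot: [0.0, 0.766, 0.643, 0.0]
contact_force: [0.2, 0.7, 0.7]
gripper_width: 1.001
```

```bash
python3 go.py .438 .188 .008
```

```text
t 30.5 tcp [0.438  0.1881 0.0093] F [0.2 0.7 0.7] w 1.001 q [-0.2   0.62 -0.38  2.14  0.5   0.47 -1.14]
jaw deg -9.97 tilt [0.0005 0.0001]
delta mm [-0.1  0.   1.3]
```

Request:
step_arm --commands '[{"rot": [0,0,0],"translation": [0,0,0],"jaw": 0.2},{"rot": [0,0,0],"translation": [0,0,0],"jaw": 0.35},{"rot": [0,0,0],"translation": [0,0,0],"jaw": 1},{"rot": [0,0,0],"translation": [0,0,0],"jaw": 1},{"rot": [0,0,0],"translation": [0,0,0],"jaw": 1},{"rot": [0,0,0],"translation": [0,0,0],"jaw": 1},{"rot": [0,0,0],"translation": [0,0,0],"jaw": 1},{"rot": [0,0,0],"translation": [0,0,0],"jaw": 1}]'

```text
clock: 31.3
tool_pos: [0.4379, 0.1885, 0.0098]
ee_rot: [0.0, 0.766, 0.643, 0.001]
contact_force: [-1.1, -0.1, 6.3]
gripper_width: 0.6
```

```bash
python3 go.py .578 -.221 .11
```

```text
t 31.3 tcp [0.4379 0.1885 0.0098] F [-1.1 -0.1  6.3] w 0.6 q [-0.2   0.62 -0.38  2.14  0.5   0.47 -1.14]
jaw deg -9.93 tilt [0.0013 0.0002]
delta mm [-379.2  208.7 -100.1]
```

Request:
step_arm --commands '[{"rot": [0,0,0],"translation": [0,0,-15],"jaw": 1},{"rot": [0,0,0],"translation": [0,0,-35],"jaw": 1},{"rot": [0,0,0],"translation": [0,0,-40],"jaw": 1},{"rot": [0,0,0],"translation": [0,0,-20],"jaw": 1},{"rot": [0,0,0],"translation": [-19,10.5,0],"jaw": 1},{"rot": [0,0,0],"translation": [-38,21,0],"jaw": 1},{"rot": [0,0,0],"translation": [-38,21,0],"jaw": 1},{"rot": [0,0,0],"translation": [-38,21,0],"jaw": 1}]'

```text
clock: 32.1
tool_pos: [0.4872, 0.0433, 0.1194]
ee_rot: [0.0, 0.765, 0.644, 0.0]
contact_force: [1.9, 0.8, -0.9]
gripper_width: 0.597
```

Request:
step_arm --commands '[{"rot": [0,0,0],"translation": [-38,21,0],"jaw": 1},{"rot": [0,0,0],"translation": [-38,21,0],"jaw": 1},{"rot": [0,0,0],"translation": [-38,21,0],"jaw": 1},{"rot": [0,0,0],"translation": [-38,21,0],"jaw": 1},{"rot": [0,0,0],"translation": [-38,21,0],"jaw": 1},{"rot": [0,0,0],"translation": [-38,21,0],"jaw": 1},{"rot": [0,0,0],"translation": [-19,10,0],"jaw": 1},{"rot": [0,0,0],"translation": [0,0,0],"jaw": 1}]'

```text
clock: 32.9
tool_pos: [0.5781, -0.2269, 0.1184]
ee_rot: [0.001, 0.768, 0.641, -0.001]
contact_force: [0.4, -0.2, -1.4]
gripper_width: 0.598
```

Request:
step_arm --commands '[{"rot": [0,0,0],"translation": [0,0,0],"jaw": 1},{"rot": [0,0,0],"translation": [0,0,0],"jaw": 1}]'

```text
clock: 33.1
tool_pos: [0.5782, -0.2203, 0.1191]
ee_rot: [-0.0, 0.765, 0.644, 0.0]
contact_force: [-0.9, 0.7, -1.4]
gripper_width: 0.598
```

```bash
python3 go.py .578 -.221 .0148
```

```text
t 33.1 tcp [ 0.5782 -0.2203  0.1191] F [-0.9  0.7 -1.4] w 0.598 q [ 0.64  0.64 -0.52  1.66  0.37  0.94 -0.19]
jaw deg -9.81 tilt [-0.0003  0.0009]
delta mm [ -0.8  -0.  104.3]
```

Request:
step_arm --commands '[{"rot": [0,0,0],"translation": [0,0,25],"jaw": 1},{"rot": [0,0,0],"translation": [0,0,25],"jaw": 1},{"rot": [0,0,0],"translation": [0,0,25],"jaw": 1},{"rot": [0,0,0],"translation": [0,0,15],"jaw": 1},{"rot": [0,0,0],"translation": [0,0,7],"jaw": 1},{"rot": [0,0,0],"translation": [0,0,2],"jaw": 1},{"rot": [0,0,0],"translation": [0,0,1],"jaw": 1},{"rot": [0,0,0],"translation": [0,0,0],"jaw": 1}]'

```text
clock: 33.9
tool_pos: [0.579, -0.222, 0.0199]
ee_rot: [0.001, 0.766, 0.643, 0.0]
contact_force: [-0.0, -0.0, -1.0]
gripper_width: 0.598
```

Request:
step_arm --commands '[{"rot": [0,0,0],"translation": [0,0,0.5],"jaw": 1},{"rot": [0,0,0],"translation": [0,0,0.5],"jaw": 1},{"rot": [0,0,0],"translation": [0,0,0],"jaw": 1}]'

```text
clock: 34.2
tool_pos: [0.5785, -0.2221, 0.0182]
ee_rot: [0.0, 0.766, 0.643, 0.0]
contact_force: [-0.3, 0.4, -0.3]
gripper_width: 0.603
```

Request:
step_arm --commands '[{"rot": [0,0,0],"translation": [0,0,0.5],"jaw": 1},{"rot": [0,0,0],"translation": [0,0,0.5],"jaw": 1},{"rot": [0,0,0],"translation": [0,0,0],"jaw": 1}]'

```text
clock: 34.5
tool_pos: [0.5784, -0.2219, 0.0169]
ee_rot: [-0.0, 0.766, 0.643, -0.0]
contact_force: [-0.2, 0.2, -1.7]
gripper_width: 0.594
```

Request:
step_arm --commands '[{"rot": [0,0,0],"translation": [0,0,0.5],"jaw": 1},{"rot": [0,0,0],"translation": [0,0,0.5],"jaw": 1},{"rot": [0,0,0],"translation": [0,0,0.5],"jaw": 1},{"rot": [0,0,0],"translation": [0,0,0],"jaw": 1}]'

```text
clock: 34.9
tool_pos: [0.5784, -0.2219, 0.0154]
ee_rot: [-0.0, 0.766, 0.643, -0.0]
contact_force: [-0.5, -0.2, -0.3]
gripper_width: 0.595
```

Request:
step_arm --commands '[{"rot": [0,0,0],"translation": [0,0,0.3],"jaw": 1},{"rot": [0,0,0],"translation": [0,0,0],"jaw": 1}]'

```text
clock: 35.1
tool_pos: [0.5784, -0.2219, 0.0152]
ee_rot: [-0.0, 0.766, 0.643, 0.0]
contact_force: [-1.0, 0.4, -0.8]
gripper_width: 0.593
```

Request:
step_arm --commands '[{"rot": [0,0,0],"translation": [0,0,0.3],"jaw": 1},{"rot": [0,0,0],"translation": [0,0,0],"jaw": 1}]'

```text
clock: 35.3
tool_pos: [0.5785, -0.2219, 0.0149]
ee_rot: [0.0, 0.766, 0.643, 0.0]
contact_force: [-0.7, -0.3, -0.8]
gripper_width: 0.594
```

Request:
step_arm --commands '[{"rot": [0,0,0],"translation": [0,0,0.3],"jaw": 1},{"rot": [0,0,0],"translation": [0,0,0],"jaw": 1}]'

```text
clock: 35.5
tool_pos: [0.5785, -0.2219, 0.0149]
ee_rot: [0.0, 0.766, 0.643, 0.0]
contact_force: [-1.0, -0.0, 2.7]
gripper_width: 0.594
```

Request:
step_arm --commands '[{"rot": [0,0,0],"translation": [0,0,0.3],"jaw": 1},{"rot": [0,0,0],"translation": [0,0,0],"jaw": 1}]'

```text
clock: 35.7
tool_pos: [0.5784, -0.222, 0.0149]
ee_rot: [0.0, 0.766, 0.643, -0.0]
contact_force: [-2.5, 1.2, 5.4]
gripper_width: 0.597
```

Request:
step_arm --commands '[{"rot": [0,0,0],"translation": [0,0,0],"jaw": 0.35},{"rot": [0,0,0],"translation": [0,0,0],"jaw": 0.25},{"rot": [0,0,0],"translation": [0,0,0],"jaw": 0.2},{"rot": [0,0,0],"translation": [0,0,0],"jaw": 0.15},{"rot": [0,0,0],"translation": [0,0,-5],"jaw": 0.15},{"rot": [0,0,0],"translation": [0,0,-20],"jaw": 0.15},{"rot": [0,0,0],"translation": [0,0,-40],"jaw": 0},{"rot": [0,0,0],"translation": [0,0,-40],"jaw": 0}]'

```text
clock: 36.5
tool_pos: [0.5779, -0.2216, 0.1202]
ee_rot: [-0.001, 0.765, 0.643, -0.0]
contact_force: [0.9, 0.2, 0.3]
gripper_width: 1.001
```

Request:
step_arm --commands '[{"rot": [0,0,0],"translation": [-30,-15,-15],"jaw": 0},{"rot": [0,0,0],"translation": [-35,-20,-15],"jaw": 0},{"rot": [0,0,0],"translation": [-35,-20,-15],"jaw": 0},{"rot": [0,0,0],"translation": [-35,-20,-15],"jaw": 0},{"rot": [0,0,0],"translation": [-35,-20,-15],"jaw": 0},{"rot": [0,0,0],"translation": [-35,-20,0],"jaw": 0},{"rot": [0,0,0],"translation": [-35,-20,0],"jaw": 0},{"rot": [0,0,0],"translation": [0,0,0],"jaw": 0}]'

```text
clock: 37.3
tool_pos: [0.3985, -0.4411, 0.1941]
ee_rot: [-0.0, 0.769, 0.64, -0.002]
contact_force: [-0.5, 0.1, -0.2]
gripper_width: 1.003
```

Request:
step_arm --commands '[{"rot": [0,0,0],"translation": [0,0,0],"jaw": 0},{"rot": [0,0,0],"translation": [0,0,0],"jaw": 0},{"rot": [0,0,0],"translation": [0,0,0],"jaw": 0}]'

```text
clock: 37.6
tool_pos: [0.4054, -0.4337, 0.1945]
ee_rot: [0.0, 0.765, 0.644, 0.0]
contact_force: [0.4, 0.0, 0.8]
gripper_width: 0.999
```

```bash
python3 go.py;python3 - <<'E'
from bench import robot
from h import *
f=robot.grab_frame("top")
s=dict(cond=(418,158),eyeB=(209,142),eyeA=(234,143),objA=(300,150),objB=(332,158),bottle=(280,247),flask=(358,238))
for k,v in objs(f,s,rad=.028,zmin=.025).items():print(k,v)
g=robot.grab_frame("scene");a=cv2.resize(g["img"][90:310,190:470],(480,377));b=cv2.resize(f["img"][90:290,180:460],(320,229))
cv2.imwrite("pics/s5.png",a[:,:,::-1]);cv2.imwrite("pics/t5.png",cv2.resize(f["img"],(640,400))[:,:,::-1])
E
```

```text
t 37.6 tcp [ 0.4054 -0.4337  0.1945] F [0.4 0.  0.8] w 0.999 q [ 1.13  0.53 -0.56  1.64  0.31  1.07  0.31]
jaw deg -9.77 tilt [0.0007 0.0004]
cond (array([ 0.5784, -0.2211,  0.0152,  0.5777, -0.2215,  0.0535]), 136, 377)
eyeB (array([0.6103, 0.2492, 0.0179, 0.6092, 0.2493, 0.0577]), 159, 288)
eyeA (array([0.6035, 0.1908, 0.0184, 0.6029, 0.1917, 0.0576]), 175, 285)
objA (array([0.5936, 0.0473, 0.0077, 0.5924, 0.0482, 0.059 ]), 33, 121)
objB (array([ 0.5757, -0.022 ,  0.007 ,  0.5772, -0.023 ,  0.0584]), 31, 118)
bottle (array([0.3804, 0.0887, 0.0075, 0.3814, 0.0898, 0.0682]), 33, 142)
flask (array([ 0.4015, -0.0821,  0.0101,  0.4019, -0.0824,  0.0622]), 61, 128)
```

View pics/s5.png

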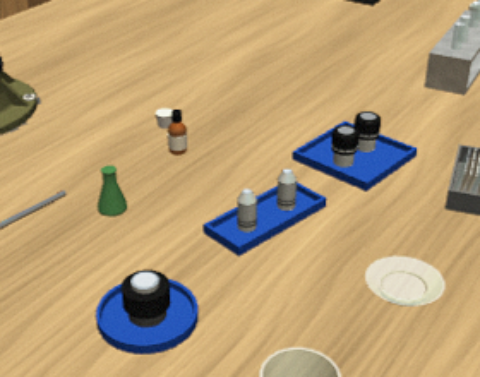

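View pics/t5.png

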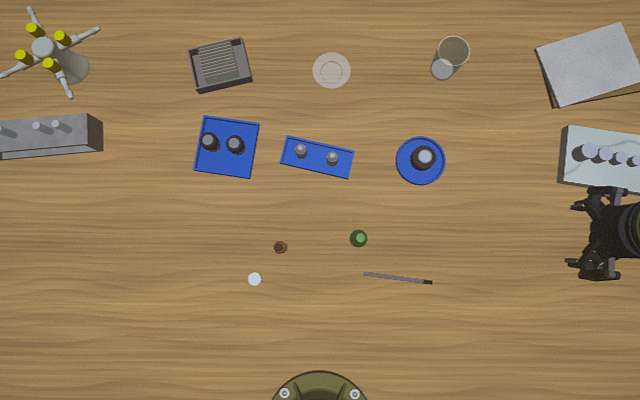

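Both pictures show all five parts upright in the right trays. Their tops are at the expected heights, the bottle and flask haven't moved, and the arm is clear, so I'm handing in.

```bash
python3 -c "
from bench import robot
print(robot.sign_off())"
```

```text
the job is handed in; nothing more can be done
None
```

The job is done and handed in. Both eyepieces stand in the square tray, both objectives in the narrow tray and the condenser in the round dish. I moved them in that order, lowering each until I felt light contact (at most about 8 N) before letting go. The clock read about 38 s of the 128 s allowed.

- **Final positions:** the last camera check put every part within about 2 mm of its target. The tops are at 57.6–57.7 mm (eyepieces), 58.4–59.0 mm (objectives) and 53.5 mm (condenser), which is upright and flat on the 5 mm floors to within the 2 mm calibration.
- **Bystanders:** the bottle and flask are upright and unmoved, within about 1 mm, which is measurement noise.
- **Checks:** none failed or disagreed. The gripper opening read 1–2 mm under each part's diameter on every grasp, which I took as an offset in the reading.

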